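Load a power module in the bench fixture and lock its keeper bar

TASK

Build the power module in the blue-walled fixture: set the black heatsink flat on the pocket floor, then the driver board (green on its white base) on top of it, chips up, each upright and square in the pocket, lowered gently to rest rather than dropped. Then swing the orange keeper bar over the stack until it clicks fully home in its catch, and let go. Leave the jar, spool, toroid and meter where they are.

Things in the scene. Friction and masses are not known exactly. Their poses are not given: they have to be found in the camera images.
- fixture: Fixed assembly fixture: dark steel base plate 150 x 140 x 10 mm (its x, y, z), origin at the centre of its underside on the bench. It carries a central blue-walled pocket (point pocket), a hinge post (radius 12 mm) at y = +52 mm and an aluminium catch post at y = -52 mm.
- pocket (a point): Centre of the pocket floor, 10 mm above the bench; axes as the fixture's. Inside 70 mm (x) by 54 mm (y), for parts of 66 x 50 mm, either way round. Walls 8 mm thick close the y sides; at each x end only two corner stubs, with a 38 mm gap between: fingers reach in at the x ends, not at the y sides. Walls rise to 48 mm above the bench; the top 6 mm flares outward 4 mm as a lead-in.
- keeper (a joint): Orange keeper bar, 140 x 18 x 10 mm, top 68 mm above the bench, turning level on an upright hinge. Rad: 0 = shut, across the pocket along the fixture's -y; grows as it swings toward the fixture's -x (1.57: points to -x), at most 2.35. Stays where left; in the last 0.1 rad it must be pushed (about 5 N) over a sprung ball that then holds it. Shut, it passes 2 mm over the finished stack.
- keeper_hinge (a point): Point on the bar's hinge axis, at the bar's underside, 58 mm above the bench (fixture local 0, 52 mm).
- catch (a point): Top centre of the catch post (30 x 22 mm, 46 mm high) with a sprung steel ball on it; a stop plate on its +x side, rising to 66 mm above the bench, which the shut bar just meets. Axes as the fixture's.
- keeper_handle (a point): Point on the axis of the upright round black handle (14 mm diameter, from the bar's top at 68 mm to 94 mm above the bench), 118 mm from the hinge axis; the point is 88 mm above the bench.
- nest: Fixed yellow plastic nest that holds the heatsink at the start: floor plate 98 x 56 x 4 mm, and at each x end a wall 12 mm thick, rising to 32 mm above the bench, inner faces 72 mm apart; its y sides are open, so fingers reach the heatsink only on its long sides. Origin at the centre of the underside.
- heatsink: Black finned heatsink, loose, 66 x 50 x 24 mm (its x, y, z), fins down and flat face up, about 0.16 kg. Origin at the centre of its underside. Starts in the nest. It must be set down on open bench and taken by its short (x) ends to go into the pocket.
- board: Driver board, loose: green circuit board on a white potted base, 66 x 50 mm (its x, y), straight-sided to 19.5 mm, 22 mm high over its flat chips, lying chips up. Origin at the centre of its underside.
- flux_jar: Bystander: amber jar with a red cap, radius 26 mm, 90 mm tall. Origin at the centre of its underside.
- solder_spool: Bystander: orange spool lying flat, radius 25 mm, 28 mm tall. Origin at the centre of its underside.
- toroid: Bystander: copper toroid transformer lying flat, outer radius 36 mm, 34 mm tall. Origin at the centre of its underside.
- meter: Bystander: green handheld meter lying flat, 75 x 150 x 38 mm (its x, y, z). Origin at the centre of its underside.

How it is judged:
By the outcome, as a careful person would: the job done as asked, in the order asked, and still so for the second after the job is handed in, with the robot touching nothing.
It also fails if it takes over 72 s, if anything falls off the work surface, if the arm or the gripper's body presses on something with over 40 N, if the wrist force passes 120 N, or if a joint passes its speed limit or range.

ROBOT

A 6-joint arm with a two-finger parallel gripper is mounted at the origin on the work surface. World frame = base frame: x ahead of the robot, y to its left, z up, the work surface at z = 0. Lengths are in m, angles in rad, forces in N, time in s.
With the tool pointing down it reaches from about 0.35 to 0.85 m from the base axis. Payload 8.1 kg.
Tool frame: the origin (TCP) lies on the centre line of the jaws, within the pads' length; the fingertips stand robot.tips_ahead ahead of it and the grasp point (between the pads) lies 6 mm ahead of it (robot.tips_ahead is the distance from the TCP to the fingertips, in m); z points along the fingers, y is the line along which they close (so a half turn about z gives the same grasp; the last joint's range is limited). The gripper opens to 93 mm and grips with 3 to 60 N. Pads are 15 mm wide; open, the fingers measure 128 mm over their backs; the gripper's body (75 mm by 188 mm) begins 65 mm behind the grasp point.
Start: joints at [1.037, 0.13, 1.488, -0, 1.523, -0.085], TCP at [0.26, 0.541, 0.244] pointing down, gripper open.
Joint ranges: [-2.96, 2.96], [-0.89, 2.26], [0.02, 2.5], [-1.34, 4.48], [0, 2.73], [-2.66, 2.66]. Speed limits (rad/s): [2.39, 2.39, 2.79, 3.14, 3.14, 3.14].

INTERFACE

Orientations are given as a rotation vector (axis times angle).
In Python, from plant import robot gives the robot as it stands.
- The arm moves only by the tool apply_moves, never from a script. Its arguments are lists of equal length, an entry for each row: "delta_pos": the shift along the tool's x, y, z in cm, a list of three; "twist": the turn about the tool's z in rad. A call has 1 to 8 rows; each row shifts and turns the commanded pose from where the row before left it, along the tool's axes as they then stand; what a row does not reach is not made up. A row lasts 1/8 s, in which the tool goes at most 62.5 mm and 10.7 degrees, less where a joint would pass 70% of its speed; a pose out of reach is approached as far as the arm can. A call with a gripper value outside its range is refused whole. "gripper" is the finger opening in cm, from 0 to 9.3, set as the call begins (left out, the last holds). The fingers move at their own pace and stop on an object; "squeeze" is the grip in N (left out, the last holds). Time passes only in rows, so rows that do not move let the fingers close. It gives the time, the measured TCP pose, the force, the opening and the grip force at its end, in the units of the state.
- robot.read_state(): the state, without advancing time (a new reading comes with each control period).
- robot.read_camera(name): name is "side" or "top"; returns a dict with "frame" (384x512x3 uint8, red, green, blue), "vertical_fov" (degrees; the focal length in pixels is half the picture's height over the tangent of half this angle, whatever the lens; pixels are square), "cx", "cy" (the principal point, pixels), "R" (3x3) and "t" (3): a world point X has camera coordinates R X + t. Camera axes: x right, y down, z forward; pixel columns grow to the right and rows downward; lengths in m; the calibration is good to about 2 mm. A picture is of the moment at which its call begins. There is no depth.
- robot.close_job(): hands the job in; it is judged then, once.
The state is a dict: "t": time; "q": joint angles; "dq": joint speeds; "joint_torque": joint torques, N m; "tool_pos": TCP position; "orientation": TCP orientation; "force": force on the tool from outside, world axes, zero at the start; "wrist_torque": the same for the moment, N m; "opening": finger opening in m; "gripper_force": force on a finger pad.
Only numpy, scipy, OpenCV 4.12 (cv2) and the standard library are available. Lean on these libraries where they do the work, as an engineer would, in place of code of your own. Each camera call takes 0.05 s, during which the arm holds its last target. There are 200 camera calls.

## Working session

There is one attempt and no reset: what is moved stays moved. The work goes in short steps, Python scripts to look and compute and a tool call to move; the robot and the scene stay as the last step left them, time stands still between calls to the robot, and variables do not carry over. Pictures are saved under pics/ and viewed, at most 10 in all, crops included, and the job is handed in when it is done.

Besides the shell and the picture viewer there is one more tool, called after "Call:" as name([rows], argument=value, ...), one row to a line, values as JSON. apply_moves: Moves the arm, as the interface text tells. Its arguments: {"type":"object","properties":{"delta_pos":{"type":"array"},"twist":{"type":"array"},"gripper":{"type":"number"},"squeeze":{"type":"number"}},"required":["delta_pos","twist"]}

```bash
ls; mkdir -p pics; python3 - <<'E'
from plant import robot
import cv2,pickle
print(robot.read_state(), robot.tips_ahead)
for n in("side","top"):
    d=robot.read_camera(n); pickle.dump(d,open(n+'0.pkl','wb'))
    cv2.imwrite(f'pics/{n}0.png',cv2.resize(d['frame'][:,:,::-1],(768,576),interpolation=cv2.INTER_CUBIC))
    print(n,d['vertical_fov'],d['cx'],d['cy'],d['R'],d['t'])
E
```

```text
pics
{'t': 0.0, 'q': array([ 1.03663371e+00,  1.31160857e-01,  1.48925503e+00, -1.72631255e-05,
        1.52299767e+00, -8.53937565e-02]), 'dq': array([-7.54004044e-05, -1.19848969e-03, -4.49193710e-04, -8.87661613e-04,
       -2.04572917e-03, -2.13190906e-04]), 'joint_torque': array([ 8.04909741e-04, -5.59826267e+01, -4.91782129e+01,  7.71603291e-02,
        3.47996922e-02, -2.06187765e-04]), 'tool_pos': array([0.26003253, 0.54015248, 0.24260091]), 'orientation': array([-6.98902637e-01, -3.06231085e+00,  2.73190139e-03]), 'force': array([-0.38736853,  0.18454176, -0.18841774]), 'wrist_torque': array([0.02702974, 0.00275625, 0.04543319]), 'gripper_force': 0.0, 'opening': 0.09263323546363998} 0.025
side 57.30879185828856 265.4303917114993 186.21128622824725 [[ 0.95945293 -0.28139935  0.01626296]
 [-0.1819449  -0.66235697 -0.72675945]
 [ 0.21528152  0.69433252 -0.68669951]] [-0.61038374  0.12514689  0.80803098]
top 52.96900088968886 248.6838702060904 194.95597838474643 [[ 0.0136774  -0.99981614  0.01343921]
 [-0.99320521 -0.01513796 -0.11538741]
 [ 0.11556963 -0.01176969 -0.99322965]] [-0.07935483  0.62288274  1.04871473]
```

View pics/side0.png

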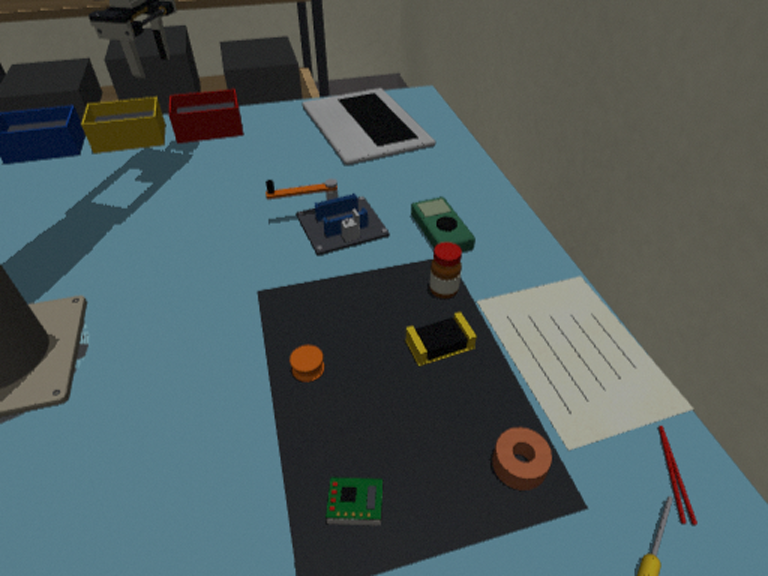

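View pics/top0.png

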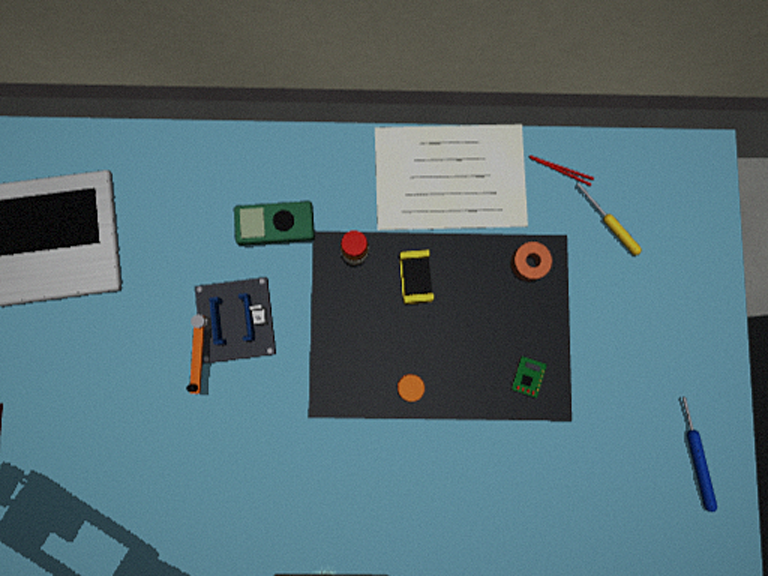

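The side view shows the fixture at about (343,225), the nest with the heatsink at (441,340) and the board at (355,500). In the top view they are at (235,320), (416,277) and (529,377). The keeper is open, its handle at about (192,387) in the top view. I'll zoom in for corners.

```bash
python3 - <<'E'
import cv2,pickle,numpy as np
S=pickle.load(open('side0.pkl','rb'))['frame'];T=pickle.load(open('top0.pkl','rb'))['frame']
def crop(I,x,y,w,h,s): return cv2.resize(I[y:y+h,x:x+w,::-1],None,fx=s,fy=s,interpolation=cv2.INTER_CUBIC)
a=crop(T,120,180,66,90,6);b=crop(S,172,115,92,60,4)
C=np.zeros((540,780,3),np.uint8);C[:540,:396]=a;C[:240,400:768]=b
C[250:250+240,400:400+240]=crop(T,260,160,40,40,6)
cv2.imwrite('pics/c1.png',C)
E
```

```text
(no output)
```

View pics/c1.png

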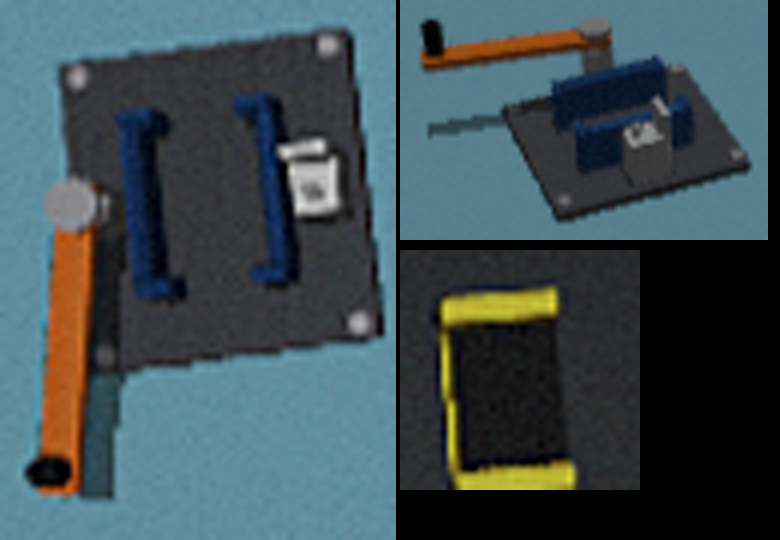

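```bash
cat > h.py <<'E'
import cv2,numpy as np,pickle
from scipy.optimize import minimize
def proj(d,X):
    f=192/np.tan(np.radians(d['vertical_fov']/2)); c=np.asarray(X)@d['R'].T+d['t']
    return np.c_[f*c[:,0]/c[:,2]+d['cx'],f*c[:,1]/c[:,2]+d['cy']]
def box(x0,x1,y0,y1,z0,z1): return np.array([[x,y,z] for x in(x0,x1) for y in(y0,y1) for z in(z0,z1)],float)
def place(V,p):
    c,s=np.cos(p[2]),np.sin(p[2]); z=p[3] if len(p)>3 else 0
    return np.c_[c*V[:,0]-s*V[:,1]+p[0],s*V[:,0]+c*V[:,1]+p[1],V[:,2]+z]
def ray(d,uv,z):
    f=192/np.tan(np.radians(d['vertical_fov']/2)); C=-d['R'].T@d['t']
    r=d['R'].T@np.array([(uv[0]-d['cx'])/f,(uv[1]-d['cy'])/f,1]); return C+r*(z-C[2])/r[2]
def hull(m):
    n,l,st,_=cv2.connectedComponentsWithStats(m.astype(np.uint8),connectivity=8)
    m=np.isin(l,[i for i in range(1,n) if st[i,4]>=12])
    p=np.argwhere(m)[:,::-1].astype(np.float32)
    p=np.concatenate([p+[a,b] for a in(-.5,.5) for b in(-.5,.5)]).astype(np.float32)
    return cv2.convexHull(p)[:,0]
def iou(A,B):
    i=cv2.intersectConvexConvex(A,B)[0]; return i/(cv2.contourArea(A)+cv2.contourArea(B)-i)
def fit(V,hs,p0):
    def cost(p): return -sum(iou(h,cv2.convexHull(proj(d,place(V,p)).astype(np.float32))[:,0]) for d,h in hs)
    best=min((minimize(cost,p0,method='Nelder-Mead',options=dict(initial_simplex=np.array([p0]+[np.array(p0)+np.eye(len(p0))[i]*s*[.01,.01,.1,.01][i] for i in range(len(p0))]),xatol=1e-5,fatol=1e-6,maxiter=2000)) for s in(1,-1,.4)),key=lambda r:r.fun)
    return best.x.round(4),round(-best.fun/len(hs),3)
def win(I,m,x0,y0,x1,y1):
    k=np.zeros(m.shape,bool);k[int(y0):int(y1),int(x0):int(x1)]=1;return m&k
def hsv(d): return [c.astype(int) for c in cv2.split(cv2.cvtColor(d['frame'],cv2.COLOR_RGB2HSV))]
NEST=np.r_[box(-.049,.049,-.028,.028,0,.004),box(-.048,-.036,-.028,.028,0,.032),box(.036,.048,-.028,.028,0,.032)]
BOARD=box(-.033,.033,-.025,.025,0,.0195)
POCK=box(-.043,.043,-.035,.035,.010,.048)
E
python3 - <<'E'
from h import *
D={n:pickle.load(open(n+'0.pkl','rb')) for n in('side','top')}
W={'nest':((268,205,322,245),(262,162,294,206)),'board':((213,312,260,355),(338,232,368,268)),'blue':((200,125,256,165),(136,192,178,234))}
col=lambda n,H,S,V:{'nest':(H>20)&(H<35)&(S>120)&(V>60),'board':((H>45)&(H<85)&(S>100)&(V>45))|(V>90),'blue':(H>100)&(H<125)&(S>140)&(V>35)}[n]
for n in W:
    hs=[]
    for d,w in zip((D['side'],D['top']),W[n]):
        m=win(None,col(n,*hsv(d)),*w); h=hull(m); hs.append((d,h)); print(n,m.sum(),h.min(0),h.max(0))
    c=ray(D['top'],hs[1][1].mean(0),.02)
    V={'nest':NEST,'board':BOARD,'blue':POCK}[n]
    for y0 in ((0,1.57) if n!='blue' else (.1,)):
        print(fit(V,hs,[c[0],c[1],y0]),fit(V,hs,[c[0],c[1],y0,0.]))
# plate corners + keeper
tc=np.array([[62,66],[348,32],[382,336]]);tc=(tc+.5)/6-.5+[120,180]
for u,loc in zip(tc,[(75,70),(75,-70),(-75,-70)]): print('plate',loc,ray(D['top'],u,.01)[:2].round(4))
sc=(np.array([[102,107],[160,214],[349,164]])+.5)/4-.5+[172,115]
for u in sc: print('plate side',ray(D['side'],u,.01)[:2].round(4))
print('hinge top', ray(D['top'],(np.array([71,203])+.5)/6-.5+[120,180],.07)[:2],'handle top',ray(D['top'],(np.array([48,471])+.5)/6-.5+[120,180],.094)[:2])
print('handle side',ray(D['side'],(np.array([31,22])+.5)/4-.5+[172,115],.094)[:2],'hinge side',ray(D['side'],(np.array([195,24])+.5)/4-.5+[172,115],.072)[:2])
E
```

```text
nest 430 [269.5 207.5] [317.5 243.5]
nest 254 [265.5 165.5] [289.5 201.5]
(array([ 0.6608, -0.1507,  0.0923]), np.float64(0.94)) (array([ 0.6596, -0.1529,  0.0975,  0.0058]), np.float64(0.954))
(array([ 0.6608, -0.1507,  3.2338]), np.float64(0.94)) (array([ 0.6596, -0.1529,  3.2391,  0.0058]), np.float64(0.954))
board 748 [216.5 317.5] [254.5 346.5]
board 332 [340.5 236.5] [363.5 265.5]
(array([ 0.4729, -0.3633, -0.3109]), np.float64(0.835)) (array([ 0.4729, -0.3656, -0.3101,  0.0066]), np.float64(0.895))
(array([ 0.4729, -0.3633,  2.8305]), np.float64(0.835)) (array([ 0.473 , -0.3656,  2.8315,  0.0066]), np.float64(0.895))
blue 479 [209.5 128.5] [244.5 157.5]
blue 245 [138.5 195.5] [167.5 229.5]
(array([0.5725, 0.1951, 0.138 ]), np.float64(0.954)) (array([5.725e-01, 1.949e-01, 1.390e-01, 5.000e-04]), np.float64(0.954))
plate (75, 70) [0.6345 0.2713]
plate (75, -70) [0.6531 0.135 ]
plate (-75, -70) [0.5079 0.1139]
plate side [0.4907 0.2515]
plate side [0.5115 0.1145]
plate side [0.6552 0.1341]
hinge top [0.56501774 0.24632574] handle top [0.44689145 0.24362207]
handle side [0.44916586 0.25036658] hinge side [0.56765068 0.25143536]
```

```bash
cat >> h.py <<'E'
from scipy.spatial.transform import Rotation as Ro
def wrap(a,p): return (a+p/2)%p-p/2
def plan(s,P,closing,n=8,axis_pi=True):
    "twist and tool-frame shift (cm, after twist) to TCP P with tool y along world angle closing (mod pi)"
    R=Ro.from_rotvec(s['orientation']).as_matrix(); a=np.arctan2(R[1,1],R[0,1])
    tw=-wrap(closing-a,np.pi); R2=R@Ro.from_rotvec([0,0,tw]).as_matrix()
    dl=R2.T@(np.array(P)-s['tool_pos'])*100
    print('tilt',np.round(R[:,2],4),'closing now',round(a,4),'q6',round(s['q'][5],3),'twist',round(tw,4),'shift cm after twist',dl.round(2))
E
python3 - <<'E'
from h import *
from plant import robot
D={n:pickle.load(open(n+'0.pkl','rb')) for n in('side','top')}
hs=[]
for d,w in zip((D['side'],D['top']),((213,312,260,345),(336,230,370,270))):
    H,S,V=hsv(d); m=win(None,(H>45)&(H<90)&(S>110)&(V>40),*w); h=hull(m);hs.append((d,h)); print(m.sum(),h.min(0),h.max(0))
    print(d['frame'][330 if d is D['side'] else 250][::4][52:66 if d is D['side'] else 68].tolist() if d is D['side'] else '')
top=box(-.033,.033,-.025,.025,0,.0016)
print(fit(top,hs,[.473,-.365,-.31,.0178])); print('top only',fit(top+[0,0,.0179],hs[1:],[.473,-.365,-.31]),'side',fit(top+[0,0,.0179],hs[:1],[.473,-.365,-.31]))
t=D['top']
for n,u,z in(('jar',(354,245),.09),('spool',(411,388),.028),('toroid',(532,261),.034),('meter',(274,223),.038)): print(n,ray(t,np.array(u)/1.5-.17,z).round(3))
H,S,V=hsv(D['side'])
plan(robot.read_state(),[.66,-.152,.12],1.57+.095)
E
```

```text
695 [216.5 317.5] [254.5 344.5]
[[33, 37, 37], [31, 30, 35], [32, 36, 36], [11, 74, 29], [13, 74, 30], [14, 14, 17], [7, 8, 15], [16, 18, 17], [11, 74, 29], [13, 51, 21], [53, 55, 60], [8, 74, 28], [37, 39, 40], [34, 37, 39]]
318 [340.5 236.5] [364.5 265.5]

(array([ 0.4731, -0.365 , -0.2972,  0.0237]), np.float64(0.932))
top only (array([ 0.4701, -0.3661, -0.3255]), np.float64(0.89)) side (array([ 0.4734, -0.3624, -0.2912]), np.float64(0.97))
jar [ 0.704 -0.034  0.09 ]
spool [ 0.448 -0.143  0.028]
toroid [ 0.69  -0.371  0.034]
meter [0.754 0.12  0.038]
tilt [-9.0e-04 -1.5e-03 -1.0e+00] closing now 1.122 q6 -0.085 twist -0.543 shift cm after twist [-33.32 -72.66  12.33]
```

Call:
apply_moves([
  [0, 0, 0],
  [0, 0, 0],
  [0, 0, 0],
  [-2, -4.4, 0],
  [-2, -4.4, 0],
  [-2, -4.4, 0],
  [-2, -4.4, 0],
  [-2, -4.4, 0],
], twist=[-0.18, -0.18, -0.183, 0, 0, 0, 0, 0], gripper=9.3, squeeze=20)

```text
t: 1.1
tool_pos: [0.3809, 0.3295, 0.2432]
orientation: [0.148, -3.138, 0.0]
force: [0.2, 0.6, 1.1]
opening: 0.0931
gripper_force: 0.0
```

Call:
apply_moves([
  [-2.1, -4.6, 0],
  [-2.1, -4.6, 0],
  [-2.1, -4.6, 0],
  [-2.1, -4.6, 0],
  [-2.1, -4.6, 0],
  [-2.1, -4.6, 0],
  [-2.1, -4.6, 0],
  [-2.1, -4.6, 0],
], twist=[0, 0, 0, 0, 0, 0, 0, 0])

```text
t: 2.1
tool_pos: [0.5828, -0.0211, 0.2431]
orientation: [0.148, -3.137, -0.0]
force: [0.5, 0.8, 0.3]
opening: 0.093
gripper_force: 0.0
```

```bash
python3 - <<'E'
from h import *
from plant import robot
plan(robot.read_state(),[.66,-.152,.12],1.57+.095)
E
```

```text
tilt [-7.e-04  2.e-04 -1.e+00] closing now 1.6649 q6 -1.789 twist -0.0001 shift cm after twist [ -6.46 -13.76  12.31]
```

Call:
apply_moves([
  [-2.1, -4.6, 0],
  [-2.1, -4.6, 0],
  [-2.26, -4.56, 0],
  [0, 0, 4.1],
  [0, 0, 4.1],
  [0, 0, 4.1],
  [0, 0, 0],
  [0, 0, 0],
], twist=[0, 0, 0, 0, 0, 0, 0, 0])

```text
t: 3.1
tool_pos: [0.6603, -0.1506, 0.1222]
orientation: [-0.148, 3.137, -0.001]
force: [0.3, 0.2, 1.3]
opening: 0.0929
gripper_force: 0.0
```

```bash
python3 - <<'E'
from h import *
from plant import robot
plan(robot.read_state(),[.66,-.152,.037],1.57+.095)
S=robot.read_camera('side');T=robot.read_camera('top')
def crop(I,x,y,w,h,s): return cv2.resize(I['frame'][y:y+h,x:x+w,::-1],None,fx=s,fy=s,interpolation=cv2.INTER_CUBIC)
cv2.imwrite('pics/n1.png',np.hstack([crop(S,240,150,95,110,4),crop(T,230,135,95,110,4)]))
E
```

```text
tilt [ 1.2e-03 -4.0e-04 -1.0e+00] closing now 1.6651 q6 -1.965 twist 0.0001 shift cm after twist [ 0.05 -0.13  8.52]
```

View pics/n1.png

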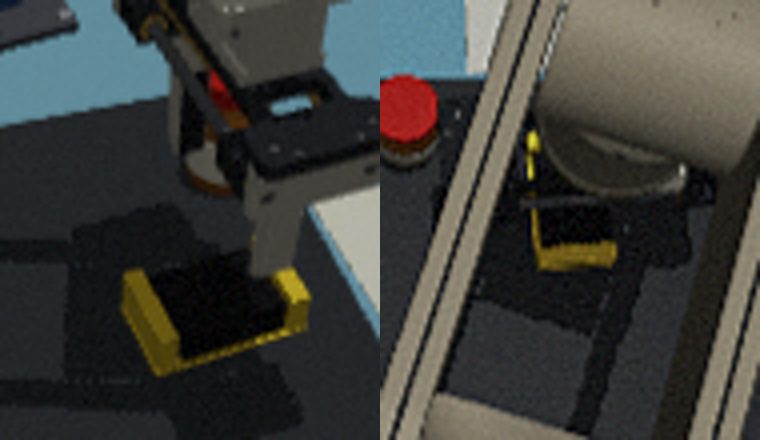

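The side view shows the gripper over the nest, its near finger at (275,260) just past the heatsink's long side. The far finger clears the jar.

Call:
apply_moves([
  [0, -0.1, 2.0],
  [0, 0, 2.0],
  [0, 0, 1.8],
  [0, 0, 1.2],
  [0, 0, 0.8],
  [0, 0, 0.4],
  [0, 0, 0.3],
  [0, 0, 0],
], twist=[0, 0, 0, 0, 0, 0, 0, 0])

```text
t: 4.2
tool_pos: [0.66, -0.1515, 0.0359]
orientation: [-0.148, 3.138, -0.0]
force: [-0.5, 0.3, -0.5]
opening: 0.093
gripper_force: 0.0
```

Call:
apply_moves([
  [0, 0, 0],
  [0, 0, 0],
  [0, 0, 0],
  [0, 0, 0],
  [0, 0, 0],
  [0, 0, 0],
], twist=[0, 0, 0, 0, 0, 0], gripper=4.0, squeeze=25)

```text
t: 4.95
tool_pos: [0.6598, -0.1515, 0.0357]
orientation: [-0.148, 3.138, -0.0]
force: [-0.1, -0.0, 0.3]
opening: 0.0496
gripper_force: 25.0
```

Call:
apply_moves([
  [0, 0, -0.6],
  [0, 0, -1.5],
  [0, 0, -2.5],
  [0, 0, -2.4],
  [2.7, 3.55, 0],
  [2.7, 3.55, 0],
  [2.7, 3.55, 0],
  [2.6, 3.55, 0],
], twist=[0, 0, 0, 0, 0, 0, 0, 0])

```text
t: 5.95
tool_pos: [0.5394, -0.0193, 0.107]
orientation: [-0.147, 3.136, -0.0]
force: [0.3, -0.0, -0.5]
opening: 0.0497
gripper_force: 25.0
```

Call:
apply_moves([
  [0, 0, 1.5],
  [0, 0, 2.0],
  [0, 0, 1.8],
  [0, 0, 0.8],
  [0, 0, 0.3],
  [0, 0, 0.2],
  [0, 0, 0.1],
  [0, 0, 0],
], twist=[0, 0, 0, 0, 0, 0, 0, 0])

```text
t: 6.95
tool_pos: [0.5402, -0.0202, 0.039]
orientation: [-0.148, 3.138, -0.0]
force: [-0.2, -0.8, -1.4]
opening: 0.0496
gripper_force: 25.0
```

Call:
apply_moves([
  [0, 0, 0.3],
  [0, 0, 0.2],
  [0, 0, 0.1],
  [0, 0, 0.05],
  [0, 0, 0.05],
  [0, 0, 0],
], twist=[0, 0, 0, 0, 0, 0])

```text
t: 7.7
tool_pos: [0.54, -0.0202, 0.0317]
orientation: [-0.148, 3.138, 0.0]
force: [-0.0, -0.6, -0.4]
opening: 0.0494
gripper_force: 25.0
```

Call:
apply_moves([
  [0, 0, 0.05],
  [0, 0, 0.03],
  [0, 0, 0],
], twist=[0, 0, 0])

```text
t: 8.07
tool_pos: [0.54, -0.0202, 0.0316]
orientation: [-0.148, 3.138, -0.0]
force: [-4.1, 0.0, 6.7]
opening: 0.0499
gripper_force: 25.0
```

Call:
apply_moves([
  [0, 0, 0],
  [0, 0, 0],
  [0, 0, 0],
  [0, 0, -1.5],
  [0, 0, -2.0],
  [0, 0, -2.0],
  [0, 0, 0],
  [0, 0, 0],
], twist=[0, 0, 0, 0, 0, 0, 0.175, 0.175], gripper=9.3)

```text
t: 9.07
tool_pos: [0.5407, -0.0203, 0.0876]
orientation: [0.409, 3.113, -0.0]
force: [-0.3, -0.6, 0.5]
opening: 0.0932
gripper_force: 0.0
```

Call:
apply_moves([
  [0, 0, 0],
  [0, 0, 0],
  [0, 0, 0],
  [0, 0, 0],
  [0, 0, 0],
  [0, 0, 0],
  [0, 0, 0],
  [0, 0, 0],
], twist=[0.175, 0.175, 0.175, 0.175, 0.175, 0.175, 0.17, 0])

```text
t: 10.07
tool_pos: [0.5403, -0.0202, 0.0869]
orientation: [2.112, 2.325, 0.001]
force: [0.4, -0.0, 0.1]
opening: 0.0933
gripper_force: 0.0
```

```bash
python3 - <<'E'
from h import *
from plant import robot
plan(robot.read_state(),[.54,-.0202,.032],.095)
E
```

```text
tilt [ 1.1e-03 -2.0e-04 -1.0e+00] closing now 0.0961 q6 -0.228 twist 0.0011 shift cm after twist [ 0.01 -0.04  5.49]
```

Call:
apply_moves([
  [0, 0, 1.5],
  [0, 0, 1.5],
  [0, 0, 1.2],
  [0, 0, 0.8],
  [0, 0, 0.4],
  [0, 0, 0.1],
  [0, 0, 0],
  [0, 0, 0],
], twist=[0, 0, 0, 0, 0, 0, 0, 0])

```text
t: 11.08
tool_pos: [0.5403, -0.0202, 0.0313]
orientation: [2.113, 2.324, 0.001]
force: [0.7, 0.4, -0.3]
opening: 0.0929
gripper_force: 0.0
```

Call:
apply_moves([
  [0, 0, 0],
  [0, 0, 0],
  [0, 0, 0],
  [0, 0, 0],
  [0, 0, 0],
], twist=[0, 0, 0, 0, 0], gripper=5.5, squeeze=25)

```text
t: 11.7
tool_pos: [0.5399, -0.0202, 0.0309]
orientation: [2.113, 2.324, 0.0]
force: [-0.8, 0.3, 0.6]
opening: 0.0657
gripper_force: 25.0
```

Call:
apply_moves([
  [0, 0, -0.5],
  [0, 0, -1.5],
  [0, 0, -3],
  [0, 0, -3],
  [0, 0, 0],
], twist=[0, 0, 0, 0, 0.0])

```text
t: 12.32
tool_pos: [0.5425, -0.0205, 0.1148]
orientation: [2.11, 2.32, 0.006]
force: [-0.4, -0.3, -1.3]
opening: 0.066
gripper_force: 25.0
```

```bash
python3 - <<'E'
from h import *
from plant import robot
plan(robot.read_state(),[.572,.194,.112],.138)
E
```

```text
tilt [ 6.7e-03 -9.0e-04 -1.0e+00] closing now 0.095 q6 -0.227 twist -0.043 shift cm after twist [20.84  5.87  0.28]
```

Call:
apply_moves([
  [0, 0, 0],
  [4.2, 1.2, 0],
  [4.2, 1.2, 0],
  [4.2, 1.2, 0],
  [4.2, 1.2, 0],
  [4.04, 1.07, 0],
  [0, 0, 0],
  [0, 0, 0],
], twist=[-0.043, 0, 0, 0, 0, 0, 0, 0])

```text
t: 13.32
tool_pos: [0.5687, 0.1938, 0.1099]
orientation: [-2.062, -2.369, 0.002]
force: [-1.1, -0.3, -0.9]
opening: 0.0664
gripper_force: 25.0
```

```bash
python3 - <<'E'
from h import *
from plant import robot
plan(robot.read_state(),[.572,.194,.082],.138)
S=robot.read_camera('side');T=robot.read_camera('top');pickle.dump((S,T),open('p1.pkl','wb'))
def crop(I,x,y,w,h,s): return cv2.resize(I['frame'][y:y+h,x:x+w,::-1],None,fx=s,fy=s,interpolation=cv2.INTER_CUBIC)
cv2.imwrite('pics/p1.png',np.hstack([crop(S,170,85,100,100,5),crop(T,120,180,59,100,5)]))
E
```

```text
tilt [-1.5e-03 -8.0e-04 -1.0e+00] closing now 0.1386 q6 0.105 twist 0.0006 shift cm after twist [-0.03  0.33  2.79]
```

View pics/p1.png

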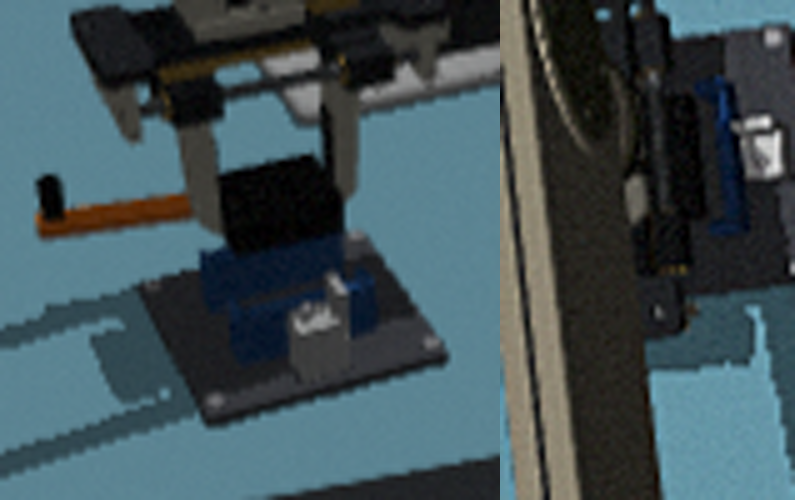

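```bash
python3 - <<'E'
from h import *
S,T=pickle.load(open('p1.pkl','rb'))
V=place(box(-.033,.033,-.025,.025,.079,.103),[.5688,.1938,.1386])
print((((proj(S,V)+.5-[170,85])*5-.5).round(0)).tolist()); print((((proj(T,V)+.5-[120,180])*5-.5).round(0)).tolist())
# black mask fit
H,Sa,Vv=hsv(S); m=win(None,Vv<20,212,112,242,140); h=hull(m); print(((h.min(0)+.5-[170,85])*5),((h.max(0)+.5-[170,85])*5))
print(fit(box(-.033,.033,-.025,.025,.079,.103),[(S,h)],[.5688,.1938,.1386]))
E
```

```text
[[233.0, 259.0], [230.0, 223.0], [206.0, 213.0], [202.0, 177.0], [344.0, 233.0], [342.0, 197.0], [313.0, 188.0], [311.0, 153.0]]
[[205.0, 218.0], [196.0, 216.0], [112.0, 229.0], [100.0, 228.0], [193.0, 96.0], [183.0, 91.0], [101.0, 107.0], [88.0, 103.0]]
[220. 135.] [340. 255.]
(array([ 0.573 ,  0.1967, -0.0725]), np.float64(0.841))
```

The side view shows the heatsink held level about 30 mm above the pocket. Its right corner at (343,200) agrees with the predicted (342,197), so the camera bias here is small.

Call:
apply_moves([
  [0, 0.33, 1.0],
  [0, 0, 1.0],
  [0, 0, 0.8],
  [0, 0, 0.3],
  [0, 0, 0.3],
  [0, 0, 0.3],
  [0, 0, 0.3],
  [0, 0, 0],
], twist=[0, 0, 0, 0, 0, 0, 0, 0])

```text
t: 14.42
tool_pos: [0.5725, 0.1947, 0.0706]
orientation: [-2.063, -2.369, 0.001]
force: [-0.9, 1.0, -1.8]
opening: 0.0661
gripper_force: 25.0
```

Call:
apply_moves([
  [0, 0, 0.4],
  [0, 0, 0.4],
  [0, 0, 0.4],
  [0, 0, 0.4],
  [0, 0, 0.4],
  [0, 0, 0.3],
  [0, 0, 0],
], twist=[0, 0, 0, 0, 0, 0, 0])

```text
t: 15.3
tool_pos: [0.5724, 0.1947, 0.0474]
orientation: [-2.063, -2.369, 0.001]
force: [-0.5, -0.5, -1.4]
opening: 0.0659
gripper_force: 25.0
```

Call:
apply_moves([
  [0, 0, 0.3],
  [0, 0, 0.2],
  [0, 0, 0.1],
  [0, 0, 0.05],
  [0, 0, 0],
], twist=[0, 0, 0, 0, 0])

```text
t: 15.92
tool_pos: [0.5727, 0.1948, 0.0414]
orientation: [2.063, 2.369, 0.0]
force: [-0.3, 0.3, -1.1]
opening: 0.0659
gripper_force: 25.0
```

Call:
apply_moves([
  [0, 0, 0.05],
  [0, 0, 0.05],
  [0, 0, 0],
], twist=[0, 0, 0])

```text
t: 16.3
tool_pos: [0.5728, 0.1948, 0.0409]
orientation: [2.063, 2.369, 0.0]
force: [-2.8, -1.1, 5.8]
opening: 0.0658
gripper_force: 25.0
```

Call:
apply_moves([
  [0, 0, 0],
  [0, 0, 0],
  [0, 0, 0],
  [0, 0, -1.0],
  [0, 0, -3],
  [0, 0, -4],
  [0, 0, -4],
  [0, 0, 0],
], twist=[0, 0, 0, 0, 0, 0, 0, 0], gripper=9.3)

```text
t: 17.3
tool_pos: [0.5755, 0.1955, 0.166]
orientation: [2.06, 2.366, 0.011]
force: [0.3, 0.0, -0.4]
opening: 0.0928
gripper_force: 0.0
```

Call:
apply_moves([
  [0, 0, 0],
  [0, 0, 0],
  [0, 0, 0],
  [0, 0, 0],
  [0, 0, 0],
  [0, 0, 0],
  [0, 0, 0],
  [0, 0, 0],
], twist=[-0.17, -0.17, -0.17, -0.17, -0.17, -0.17, -0.11, 0])

```text
t: 18.3
tool_pos: [0.5722, 0.1947, 0.1596]
orientation: [-0.475, -3.104, 0.001]
force: [-0.4, -0.3, -0.1]
opening: 0.0931
gripper_force: 0.0
```

```bash
python3 - <<'E'
from h import *
from plant import robot
plan(robot.read_state(),[.473,-.3645,.10],1.27)
E
```

```text
tilt [-1.1e-03 -3.0e-04 -1.0e+00] closing now 1.2672 q6 -1.024 twist -0.0028 shift cm after twist [ -7.1  -56.34   5.99]
```

Call:
apply_moves([
  [-0.6, -4.7, 0],
  [-0.6, -4.7, 0],
  [-0.6, -4.7, 0],
  [-0.6, -4.7, 0],
  [-0.6, -4.7, 0],
  [-0.6, -4.7, 0],
  [-0.6, -4.7, 0],
  [-0.6, -4.7, 0],
], twist=[0, 0, 0, 0, 0, 0, 0, 0])

```text
t: 19.3
tool_pos: [0.5058, -0.1798, 0.1602]
orientation: [-0.479, -3.105, -0.0]
force: [0.9, -0.5, 0.5]
opening: 0.0928
gripper_force: 0.0
```

Call:
apply_moves([
  [-0.6, -4.7, 1],
  [-0.6, -4.7, 1],
  [-0.6, -4.7, 1],
  [-0.5, -4.64, 1],
  [0, 0, 2],
  [0, 0, 0],
  [0, 0, 0],
], twist=[0, 0, 0, 0, 0, 0, 0])

```text
t: 20.18
tool_pos: [0.4727, -0.363, 0.1004]
orientation: [-0.473, -3.105, -0.001]
force: [0.6, -0.7, -0.4]
opening: 0.0925
gripper_force: 0.0
```

```bash
python3 - <<'E'
from h import *
from plant import robot
plan(robot.read_state(),[.473,-.3645,.033],1.27)
S=robot.read_camera('side');T=robot.read_camera('top');pickle.dump((S,T),open('b1.pkl','wb'))
def crop(I,x,y,w,h,s): return cv2.resize(I['frame'][y:y+h,x:x+w,::-1],None,fx=s,fy=s,interpolation=cv2.INTER_CUBIC)
cv2.imwrite('pics/b1.png',np.hstack([crop(S,185,254,110,130,4),crop(T,165,190,88,130,4)]) if 0 else np.hstack([crop(S,185,254,110,130,4),crop(T,120,180,85,130,4)]))
h=[]
E
```

```text
tilt [-2.e-04  6.e-04 -1.e+00] closing now 1.2683 q6 -2.009 twist -0.0017 shift cm after twist [-0.07 -0.14  6.74]
```

View pics/b1.png

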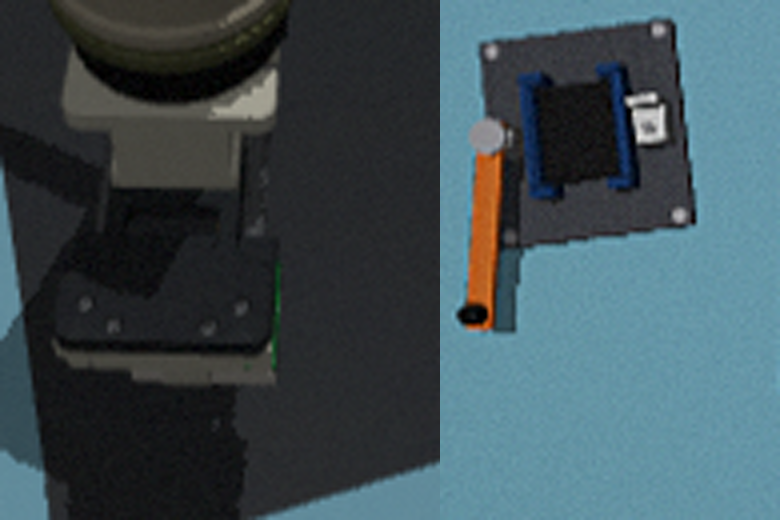

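The top view shows the heatsink square in the pocket at about (580,130) with the keeper unmoved. The board is hidden under the gripper, and the opening leaves about 20 mm each side.

Call:
apply_moves([
  [0, -0.14, 2.0],
  [0, 0, 2.0],
  [0, 0, 1.4],
  [0, 0, 0.8],
  [0, 0, 0.5],
  [0, 0, 0.2],
  [0, 0, 0],
], twist=[0, 0, 0, 0, 0, 0, 0])

```text
t: 21.15
tool_pos: [0.4723, -0.3658, 0.0317]
orientation: [0.474, 3.105, -0.001]
force: [-0.9, 0.5, -0.8]
opening: 0.093
gripper_force: 0.0
```

Call:
apply_moves([
  [0, 0, 0],
  [0, 0, 0],
  [0, 0, 0],
  [0, 0, 0],
  [0, 0, 0],
  [0, 0, 0],
], twist=[0, 0, 0, 0, 0, 0], gripper=4.5, squeeze=8)

```text
t: 21.9
tool_pos: [0.472, -0.3655, 0.0314]
orientation: [-0.474, -3.106, -0.0]
force: [-0.0, 0.3, 0.4]
opening: 0.0498
gripper_force: 8.0
```

Call:
apply_moves([
  [0, 0, 0],
  [0, 0, 0],
  [0, 0, 0],
  [0, 0, -1.5],
  [0, 0, -2.0],
  [0, 0, -2.0],
  [0, 0, 0],
  [0, 0, 0],
], twist=[0, 0, 0, 0, 0, 0, 0.175, 0.175], gripper=9.3)

```text
t: 22.9
tool_pos: [0.4728, -0.3662, 0.0888]
orientation: [1.015, 2.97, -0.002]
force: [0.7, 0.3, -0.4]
opening: 0.0931
gripper_force: 0.0
```

Call:
apply_moves([
  [0, 0, 0],
  [0, 0, 0],
  [0, 0, 0],
  [0, 0, 0],
  [0, 0, 0],
  [0, 0, 0],
  [0, 0, 0],
  [0, 0, 0],
], twist=[0.175, 0.175, 0.175, 0.175, 0.175, 0.175, 0.17, 0])

```text
t: 23.9
tool_pos: [0.4725, -0.366, 0.088]
orientation: [2.528, 1.862, 0.001]
force: [0.1, -0.1, 1.0]
opening: 0.0933
gripper_force: 0.0
```

```bash
python3 - <<'E'
from h import *
from plant import robot
plan(robot.read_state(),[.473,-.3645,.031],1.268-1.5708)
E
```

```text
tilt [ 0.0014 -0.0013 -1.    ] closing now -0.3009 q6 -0.444 twist 0.0019 shift cm after twist [ 0.16 -0.01  5.7 ]
```

Call:
apply_moves([
  [0, 0, 1.5],
  [0, 0, 1.5],
  [0, 0, 1.2],
  [0, 0, 0.8],
  [0, 0, 0.5],
  [0, 0, 0.15],
  [0, 0, 0],
  [0, 0, 0],
], twist=[0, 0, 0, 0, 0, 0, 0, 0])

```text
t: 24.9
tool_pos: [0.4723, -0.3658, 0.0304]
orientation: [2.53, 1.861, 0.0]
force: [-0.1, 0.4, 0.4]
opening: 0.0926
gripper_force: 0.0
```

Call:
apply_moves([
  [0, 0, 0],
  [0, 0, 0],
  [0, 0, 0],
  [0, 0, 0],
  [0, 0, 0],
], twist=[0, 0, 0, 0, 0], gripper=5.5, squeeze=25)

```text
t: 25.52
tool_pos: [0.472, -0.3655, 0.0299]
orientation: [-2.53, -1.862, -0.0]
force: [-0.3, -0.2, 1.9]
opening: 0.0659
gripper_force: 25.0
```

Call:
apply_moves([
  [0, 0, -0.5],
  [0, 0, -1.5],
  [0, 0, -3],
  [0, 0, -3],
  [0, 0, -3],
  [0, 0, 0],
  [0, 0, 0],
], twist=[0, 0, 0, 0, 0, -0.17, -0.17])

```text
t: 26.4
tool_pos: [0.4725, -0.366, 0.1419]
orientation: [2.171, 2.268, 0.0]
force: [-0.9, -0.7, -2.0]
opening: 0.0659
gripper_force: 25.0
```

```bash
python3 - <<'E'
from h import *
from plant import robot
plan(robot.read_state(),[.5727,.1947,.14],.138)
E
```

```text
tilt [ 0.0018 -0.0017 -1.    ] closing now 0.0436 q6 -0.788 twist -0.0944 shift cm after twist [54.16 17.64  0.12]
```

Call:
apply_moves([
  [0, 0, 0],
  [4.3, 1.4, 0],
  [4.3, 1.4, 0],
  [4.3, 1.4, 0],
  [4.3, 1.4, 0],
  [4.3, 1.4, 0],
  [4.3, 1.4, 0],
  [4.3, 1.4, 0],
], twist=[-0.0944, 0, 0, 0, 0, 0, 0, 0])

```text
t: 27.4
tool_pos: [0.5299, -0.0528, 0.1413]
orientation: [2.069, 2.362, 0.001]
force: [1.2, -0.6, -0.9]
opening: 0.0655
gripper_force: 25.0
```

Call:
apply_moves([
  [4.3, 1.4, 0],
  [4.3, 1.4, 0],
  [4.3, 1.4, 0],
  [4.3, 1.4, 0],
  [4.3, 1.4, 0],
  [2.56, 0.84, 0],
  [0, 0, 0],
  [0, 0, 0],
], twist=[0, 0, 0, 0, 0, 0, 0, 0])

```text
t: 28.4
tool_pos: [0.5754, 0.1942, 0.1404]
orientation: [2.069, 2.363, 0.0]
force: [-0.2, -0.1, -0.6]
opening: 0.0659
gripper_force: 25.0
```

```bash
python3 - <<'E'
from h import *
from plant import robot
plan(robot.read_state(),[.5727,.1947,.11],.138)
E
```

```text
tilt [ 4.e-04 -3.e-04 -1.e+00] closing now 0.1326 q6 0.109 twist -0.0054 shift cm after twist [ 0.09 -0.26  3.04]
```

Call:
apply_moves([
  [0.09, -0.26, 0],
  [0, 0, 1.5],
  [0, 0, 1.8],
  [0, 0, 1.2],
  [0, 0, 0.5],
  [0, 0, 0.4],
  [0, 0, 0.4],
  [0, 0, 0.2],
], twist=[-0.0054, 0, 0, 0, 0, 0, 0, 0])

```text
t: 29.4
tool_pos: [0.5728, 0.1952, 0.0799]
orientation: [2.063, 2.369, 0.001]
force: [-0.6, -0.1, -0.6]
opening: 0.0657
gripper_force: 25.0
```

Call:
apply_moves([
  [0, 0, 0.3],
  [0, 0, 0.3],
  [0, 0, 0.2],
  [0, 0, 0.2],
  [0, 0, 0],
], twist=[0, 0, 0, 0, 0])

```text
t: 30.02
tool_pos: [0.5725, 0.1951, 0.0696]
orientation: [-2.063, -2.369, 0.0]
force: [-0.4, -0.4, -0.6]
opening: 0.0659
gripper_force: 25.0
```

Call:
apply_moves([
  [0, 0, 0.2],
  [0, 0, 0.15],
  [0, 0, 0.1],
  [0, 0, 0.05],
  [0, 0, 0.03],
  [0, 0, 0],
], twist=[0, 0, 0, 0, 0, 0])

```text
t: 30.78
tool_pos: [0.5726, 0.1952, 0.0645]
orientation: [-2.063, -2.369, 0.0]
force: [-0.1, -0.7, -0.7]
opening: 0.0659
gripper_force: 25.0
```

Call:
apply_moves([
  [0, 0, 0.05],
  [0, 0, 0.05],
  [0, 0, 0],
], twist=[0, 0, 0])

```text
t: 31.15
tool_pos: [0.5727, 0.1952, 0.0639]
orientation: [2.063, 2.369, 0.0]
force: [-1.8, -1.1, 3.0]
opening: 0.066
gripper_force: 25.0
```

Call:
apply_moves([
  [0, 0, 0],
  [0, 0, 0],
  [0, 0, 0],
  [0, 0, -1.0],
  [0, 0, -3],
  [0, 0, -4],
  [0, 0, -4],
  [0, 0, 0],
], twist=[0, 0, 0, 0, 0, 0, 0, 0], gripper=9.3)

```text
t: 32.15
tool_pos: [0.5754, 0.1959, 0.1893]
orientation: [2.06, 2.365, 0.011]
force: [-0.1, 0.1, 0.5]
opening: 0.0929
gripper_force: 0.0
```

```bash
python3 - <<'E'
from h import *
from plant import robot
plan(robot.read_state(),[.38,.33,.19],.138)
E
```

```text
tilt [ 0.0085  0.0022 -1.    ] closing now 0.1378 q6 0.106 twist -0.0002 shift cm after twist [ 15.97 -17.51  -0.21]
```

Call:
apply_moves([
  [3.2, -3.5, 0],
  [3.2, -3.5, 0],
  [3.2, -3.5, 0],
  [3.2, -3.5, 0],
  [3.2, -3.5, 0],
  [0, 0, 0],
  [0, 0, 0],
  [0, 0, 0],
], twist=[0, 0, 0, 0, 0, 0.17, 0.17, 0.17])

```text
t: 33.15
tool_pos: [0.3768, 0.3295, 0.1829]
orientation: [2.599, 1.765, -0.001]
force: [0.3, 0.6, 0.5]
opening: 0.0932
gripper_force: 0.0
```

```bash
python3 - <<'E'
from h import *
from plant import robot
S=robot.read_camera('side');T=robot.read_camera('top');pickle.dump((S,T),open('k1.pkl','wb'))
def crop(I,x,y,w,h,s): return cv2.resize(I['frame'][y:y+h,x:x+w,::-1],None,fx=s,fy=s,interpolation=cv2.INTER_CUBIC)
cv2.imwrite('pics/k1.png',np.hstack([crop(S,170,100,95,90,4.2),crop(T,110,180,90,90,4.2)]))
hs=[]
for d,w in((S,(170,110,232,140)),(T,(115,205,140,270))):
    H,Sa,V=hsv(d); m=win(None,(H>4)&(H<18)&(Sa>150)&(V>60),*w); hs.append((d,hull(m))); print(m.sum(),hs[-1][1].min(0),hs[-1][1].max(0))
# visible orange bar: along local -y; start hidden by hinge cap (r12) -> fit far end
bar=box(-.009,.009,-.128,-.012,.058,.068)
for q in (1.72,):
  r=fit(bar,hs,[.565,.2455,.138-q]); print(r)
  p=r[0]; print('q',.138-p[2],'handle',place(np.array([[0,-.118,.09]]),p))
print(fit(bar,hs,[.565,.2455,.138-1.72,0.]))
plan(robot.read_state(),[.447,.247,.19],1.57)
E
```

```text
186 [176.5 122.5] [224.5 131.5]
276 [126.5 217.5] [135.5 261.5]
(array([ 0.5653,  0.2456, -1.5809]), np.float64(0.84))
q 1.7189 handle [[0.44730602 0.24679221 0.09      ]]
(array([ 0.5653,  0.2444, -1.5843,  0.0029]), np.float64(0.858))
tilt [-8.e-04 -5.e-04 -1.e+00] closing now -0.3743 q6 0.99 twist 1.1973 shift cm after twist [ 7.01  8.24 -0.7 ]
```

View pics/k1.png

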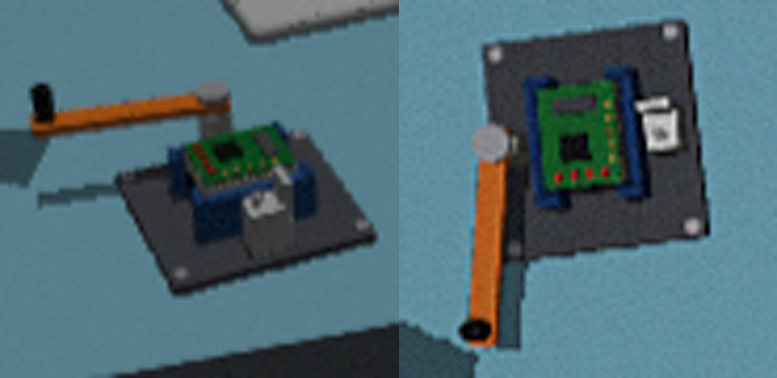

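The stack is seated: the board lies flat and square in the pocket, chips up, at (580,135) in the right panel. The handle is at (475,330).

Call:
apply_moves([
  [0, 0, 0],
  [0, 0, 0],
  [0, 0, 0],
  [0, 0, 0],
  [0, 0, 0],
  [0, 0, 0],
  [0, 0, 0],
  [0, 0, 0],
], twist=[0.172, 0.172, 0.172, 0.172, 0.172, 0.172, 0.172, 0], gripper=5.0)

```text
t: 34.25
tool_pos: [0.3772, 0.3294, 0.1832]
orientation: [3.141, -0.002, -0.001]
force: [-0.0, 0.4, -0.4]
opening: 0.0497
gripper_force: 0.0
```

Call:
apply_moves([
  [3.5, 4.1, 0],
  [3.5, 4.1, 0],
  [0, 0, 0],
  [0, 0, 0],
], twist=[0, 0, 0, 0])

```text
t: 34.75
tool_pos: [0.4466, 0.2473, 0.1833]
orientation: [-3.141, 0.004, 0.001]
force: [-0.5, 0.4, -0.4]
opening: 0.0498
gripper_force: 0.0
```

```bash
python3 - <<'E'
from h import *
from plant import robot
plan(robot.read_state(),[.4473,.2467,.098],-1.581)
E
```

```text
tilt [-8.e-04  2.e-04 -1.e+00] closing now -1.5733 q6 1.978 twist 0.0077 shift cm after twist [0.08 0.06 8.53]
```

Call:
apply_moves([
  [0.08, 0.06, 2.0],
  [0, 0, 2.5],
  [0, 0, 2.0],
  [0, 0, 1.2],
  [0, 0, 0.6],
  [0, 0, 0.2],
  [0, 0, 0],
], twist=[0.008, 0, 0, 0, 0, 0, 0])

```text
t: 35.62
tool_pos: [0.448, 0.2469, 0.0991]
orientation: [-3.141, 0.021, -0.001]
force: [0.5, -0.1, -0.1]
opening: 0.0498
gripper_force: 0.0
```

Call:
apply_moves([
  [0, 0, 0],
  [0, 0, 0],
  [0, 0, 0],
  [0, 0, 0],
  [0, 0, 0],
], twist=[0, 0, 0, 0, 0], gripper=0.8, squeeze=15)

```text
t: 36.25
tool_pos: [0.4477, 0.2466, 0.0986]
orientation: [-3.141, 0.021, -0.0]
force: [-0.5, -0.0, 0.2]
opening: 0.0133
gripper_force: 15.0
```

Call:
apply_moves([
  [0.06, 1.18, 0],
  [0.06, 1.18, 0],
  [0.06, 1.18, 0],
  [0.06, 1.18, 0],
], twist=[-0.1, -0.1, -0.1, -0.1])

```text
t: 36.75
tool_pos: [0.4569, 0.2004, 0.0987]
orientation: [-3.082, -0.609, -0.002]
force: [4.4, 2.1, -2.6]
opening: 0.0137
gripper_force: 15.0
```

```bash
cat >> h.py <<'E'
def keep(s,q):
    "plan to keeper angle q"
    a=np.pi+.138+1.5708-q; P=np.array([.5653+.118*np.cos(a),.2455+.118*np.sin(a),s['tool_pos'][2]])
    d=s['tool_pos'][:2]-[.5653,.2455]; print('r',np.hypot(*d).round(4),'q now',round(np.pi+.138+1.5708-np.arctan2(d[1],d[0])%(2*np.pi),3),'F',s['force'],s['wrist_torque'][2]); plan(s,P,.138-q)
E
python3 - <<'E'
from h import *
from plant import robot
keep(robot.read_state(),1.3)
E
```

```text
r 0.1174 q now 1.314 F [ 4.42303568  2.14570051 -2.57860884] -0.00870642518922812
tilt [ 1.e-03  5.e-04 -1.e+00] closing now -1.1808 q6 1.491 twist -0.0188 shift cm after twist [-0.06  0.17 -0.  ]
```

Call:
apply_moves([
  [0.07, 1.18, 0],
  [0.07, 1.18, 0],
  [0.07, 1.18, 0],
  [0.07, 1.18, 0],
  [0.07, 1.18, 0],
  [0.07, 1.18, 0],
  [0.07, 1.18, 0],
  [0, 0, 0],
], twist=[-0.102, -0.1, -0.1, -0.1, -0.1, -0.1, -0.1, 0])

```text
t: 37.75
tool_pos: [0.5122, 0.1412, 0.0986]
orientation: [-2.688, -1.625, -0.002]
force: [1.4, 2.9, 0.4]
opening: 0.0138
gripper_force: 15.0
```

```bash
python3 - <<'E'
from h import *
from plant import robot
keep(robot.read_state(),.15)
E
```

```text
r 0.1171 q now 0.609 F [1.35624915 2.94488845 0.40905706] 0.06161262251078875
tilt [ 7.e-04  8.e-04 -1.e+00] closing now -0.4831 q6 0.655 twist -0.4711 shift cm after twist [-1.31  5.19  0.  ]
```

Call:
apply_moves([
  [0.07, 1.18, 0],
  [0.07, 1.18, 0],
  [0.07, 1.18, 0],
  [0.07, 1.18, 0],
  [0.06, 1.0, 0],
  [0, 0, 0],
], twist=[-0.102, -0.102, -0.102, -0.102, -0.102, 0], squeeze=30)

```text
t: 38.5
tool_pos: [0.567, 0.1287, 0.0986]
orientation: [-2.193, -2.249, -0.0]
force: [1.1, 1.5, 2.6]
opening: 0.0128
gripper_force: 30.0
```

```bash
python3 - <<'E'
from h import *
from plant import robot
keep(robot.read_state(),0)
E
```

```text
r 0.1168 q now 0.124 F [1.06746347 1.4577581  2.63810617] -0.14389120717857853
tilt [ 1.e-04  2.e-04 -1.e+00] closing now 0.0253 q6 0.109 twist -0.1127 shift cm after twist [-0.2   1.44  0.  ]
```

Call:
apply_moves([
  [0.01, 0.25, 0],
  [0.01, 0.25, 0],
  [0.01, 0.25, 0],
  [0.01, 0.2, 0],
  [0.01, 0.2, 0],
  [0, 0, 0],
], twist=[-0.023, -0.023, -0.023, -0.023, -0.02, 0])

```text
t: 39.25
tool_pos: [0.5793, 0.1296, 0.0987]
orientation: [2.06, 2.37, 0.002]
force: [5.6, 0.1, -2.4]
opening: 0.0131
gripper_force: 30.0
```

```bash
python3 - <<'E'
from h import *
from plant import robot
keep(robot.read_state(),0)
E
```

```text
r 0.1168 q now 0.018 F [ 5.57125841  0.10787456 -2.39250818] -0.13123266492925353
tilt [ 0.002 -0.    -1.   ] closing now 0.1398 q6 -0.006 twist 0.0018 shift cm after twist [-0.12  0.21  0.  ]
```

Call:
apply_moves([
  [0, 0.1, 0],
  [0, 0.1, 0],
  [0, 0.1, 0],
  [0, 0, 0],
], twist=[0, 0, 0, 0])

```text
t: 39.75
tool_pos: [0.5813, 0.1299, 0.0986]
orientation: [2.061, 2.371, -0.0]
force: [0.9, -1.1, 2.4]
opening: 0.0136
gripper_force: 30.0
```

Call:
apply_moves([
  [0, 0.1, 0],
  [0, 0.1, 0],
  [0, 0, 0],
], twist=[0, 0, 0])

```text
t: 40.12
tool_pos: [0.5823, 0.13, 0.0984]
orientation: [-2.06, -2.37, 0.003]
force: [-5.3, -3.6, 7.5]
opening: 0.0131
gripper_force: 30.0
```

Call:
apply_moves([
  [0, 0.1, 0],
  [0, 0.05, 0],
  [0, 0, 0],
], twist=[0, 0, 0])

```text
t: 40.5
tool_pos: [0.5826, 0.1301, 0.0983]
orientation: [-2.059, -2.369, 0.007]
force: [-11.4, -5.4, 11.5]
opening: 0.0133
gripper_force: 30.0
```

Call:
apply_moves([
  [0, -0.15, 0],
  [0, -0.1, 0],
  [0, 0, 0],
], twist=[0, 0, 0])

```text
t: 40.88
tool_pos: [0.5822, 0.13, 0.0985]
orientation: [2.061, 2.371, -0.001]
force: [-0.3, -4.3, 4.2]
opening: 0.0133
gripper_force: 30.0
```

Call:
apply_moves([
  [0, 0, 0],
  [0, 0, 0],
  [0, 0, -1],
  [0, 0, -3],
  [0, 0, -4],
  [0, -4, -2],
  [0, -5, 0],
  [0, -5, 0],
], twist=[0, 0, 0, 0, 0, 0, 0, 0], gripper=5.0)

```text
t: 41.88
tool_pos: [0.4427, 0.1108, 0.1996]
orientation: [2.06, 2.371, 0.002]
force: [0.6, 0.1, 0.5]
opening: 0.0503
gripper_force: 0.0
```

Call:
apply_moves([
  [0, -3, 0],
  [-4, 0, 0],
  [-4, 0, 0],
  [-4, 0, 0],
  [-4, 0, 0],
  [-4, 0, 0],
  [0, 0, 0],
  [0, 0, 0],
], twist=[0, 0, 0, 0, 0, 0, 0, 0])

```text
t: 42.88
tool_pos: [0.4418, -0.0911, 0.1989]
orientation: [-2.061, -2.37, -0.001]
force: [-0.1, 0.1, -0.7]
opening: 0.0499
gripper_force: 0.0
```

```bash
python3 - <<'E'
from h import *
from plant import robot
S=robot.read_camera('side');T=robot.read_camera('top')
def crop(I,x,y,w,h,s): return cv2.resize(I['frame'][y:y+h,x:x+w,::-1],None,fx=s,fy=s,interpolation=cv2.INTER_CUBIC)
cv2.imwrite('pics/f1.png',np.hstack([crop(S,180,100,90,80,4.4),crop(T,115,180,85,80,4.4)]))
hs=[]
for d,w in((S,(190,105,262,170)),(T,(120,185,185,240))):
    H,Sa,V=hsv(d); m=win(None,(H>4)&(H<18)&(Sa>150)&(V>60),*w); hs.append((d,hull(m)))
r=fit(box(-.009,.009,-.128,-.012,.058,.068),hs,[.5653,.2455,.138]); print(r)
E
```

```text
(array([0.5655, 0.2457, 0.1404]), np.float64(0.552))
```

View pics/f1.png

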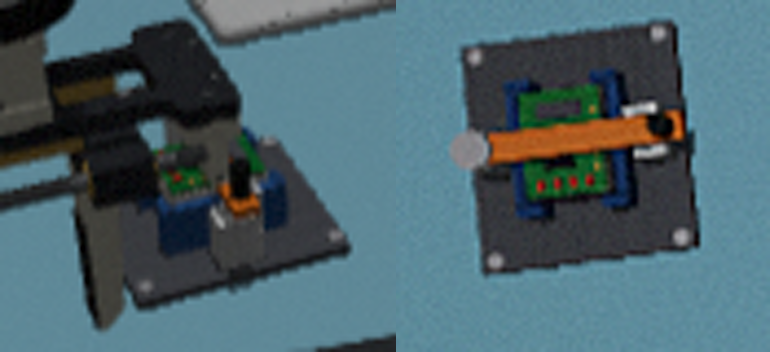

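The top view shows the bar lying across the stack, square to the fixture (fitted yaw 0.140 against the fixture's 0.138), with the handle over the catch at (660,125). The board is still square, and the gripper is clear.

```bash
python3 -c "
from plant import robot
print(robot.close_job())"
```

```text
the job is handed in; nothing more can be done
None
```

I put the heatsink and then the board in the pocket, swung the keeper bar shut against its stop, and handed the job in at about 43 s; the click itself was judged from the force readings and the last picture, and no verdict came back.

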